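# Fetch the teal pot from behind the potting things

## Task

The small teal pot is boxed in behind the amber bottle, the knobbed tin and the wooden tamper: stand all three in the shallow metal tray at the side, leaving the pot where it is until all three are there. Then set the pot upright on the middle of the black turntable, without dropping it, and only after that put the bottle, the tin and the tamper back, each upright where it stood at the start. Tip nothing over on the way.

Things in the scene. Friction and masses are not known exactly. Their poses are not given: they have to be found in the camera images.
- bottle: Loose amber glass bottle with a black screw cap, upright, 132 mm tall: round body 58 mm in diameter up to 80 mm, shoulder narrowing to 26 mm at 98 mm, cylindrical cap 30 mm in diameter from 100 to 132 mm (grip it there). About 0.28 kg. Origin: centre of its underside, z up.
- tin: Loose square dark steel tin with a round brown wooden knob on its lid, upright, 132 mm tall: 50 x 50 mm (lid 52 x 52 mm) up to 90 mm, knob 28 mm in diameter from 90 to 132 mm (grip it there). About 0.25 kg. Origin: centre of its underside, z up, x and y square to its sides.
- tamper: Loose light wooden soil tamper standing on its foot, 132 mm tall: round foot 60 mm in diameter, 40 mm high, upright round handle 26 mm in diameter from 40 to 132 mm (grip it near the top). About 0.20 kg. Origin: centre of its underside, z up.
- pot: Loose empty teal ceramic pot, open at the top, upright, 55 mm tall, straight round outside 60 mm in diameter from 12 mm up to the rim, 52 mm at the foot, wall 4.5 mm. About 0.16 kg. Origin: centre of its underside, z up. At the start it stands in front (-x side) of the white box with about 10 mm to spare (6 mm at the latch), its axis 87 mm from the box's centre, with one of the bottle, tin and tamper (shuffled) close by its left, right and front, about 76 mm between centres.
- turntable: Fixed small black turntable: its round top is a flat disc 150 mm in diameter, 30 mm above the work surface, which can turn with light friction about its centre. Stands to the left or right of the work area, opposite the tray. Origin: centre of its underside, on the work surface.
- tray: Fixed shallow aluminium tray, 270 mm along its own x by 130 mm along its own y, walls 4 mm thick and 22 mm high, floor 4 mm above the work surface. Empty at the start; the side area. Origin: centre of its underside, on the work surface. Three things fit in a row along its x, 80 mm apart.
- box: Fixed white plastic box with a closed lid and a toggle latch in the middle of its front (-x) side, 94 mm along its x by 164 mm along its y, 60 mm high (loose tweezers about 6 mm thick lie on its lid). It stands right behind the pot. Origin: centre of its underside; its y runs left-right along the row of pot and two flanking things, its -x points from the box past the pot to the front thing.
Things that resemble listed ones, but are neither listed nor needed, are in the scene too. What is shaped like the tin but pink or red is not meant.

How it is judged:
On the way, in this order (a step that is already met when the one before it is completed fails the run):
1. bottle, tin and tamper all stand in the tray, upright, and the pot has not yet been moved (x of bottle in the frame of tray between -0.12 and 0.12 m and y of bottle in the frame of tray between -0.06 and 0.06 m and z of each of bottle, tin, tamper in the frame of tray below 0.01 m and angle between each of bottle, tin, tamper's own z axis and vertical below 0.12 rad and x of tin in the frame of tray between -0.12 and 0.12 m and y of tin in the frame of tray between -0.06 and 0.06 m and x of tamper in the frame of tray between -0.12 and 0.12 m and y of tamper in the frame of tray between -0.06 and 0.06 m and distance of pot from where it was at the start of the episode below 0.015 m), for 0.2 s.
2. the pot stands upright on the middle of the turntable, released, while the other three still stand in the tray (x of bottle in the frame of tray between -0.12 and 0.12 m and y of bottle in the frame of tray between -0.06 and 0.06 m and z of each of bottle, tin, tamper in the frame of tray below 0.01 m and angle between each of bottle, tin, tamper's own z axis and vertical below 0.12 rad and x of tin in the frame of tray between -0.12 and 0.12 m and y of tin in the frame of tray between -0.06 and 0.06 m and x of tamper in the frame of tray between -0.12 and 0.12 m and y of tamper in the frame of tray between -0.06 and 0.06 m and horizontal distance between pot and turntable below 0.015 m and z of pot in the frame of turntable between 0.025 and 0.035 m and angle between pot's own z axis and vertical below 0.1 rad and contact force between the fingers and pot below 0.1 N), for 0.2 s.
3. bottle, tin and tamper are back where they stood at the start (distance of each of bottle, tin, tamper from where it was at the start of the episode below 0.015 m and angle between each of bottle, tin, tamper's own z axis and vertical below 0.1 rad), for 0.2 s.
At the end, for the whole second after the job is handed in: The pot stands upright on the turntable within 15 mm of its centre; bottle, tin and tamper each stand upright within 15 mm of where they stood at the start (which way they face does not matter); everything is released and at rest (all of step 3 and horizontal distance between pot and turntable below 0.015 m and z of pot in the frame of turntable between 0.025 and 0.035 m and angle between pot's own z axis and vertical below 0.1 rad and linear speed of each of bottle, tin, tamper, pot below 0.02 m/s); the robot touches nothing.
It fails at once if the bottle, tin, tamper or pot is tipped by more than 30 degrees (angle between any of bottle, tin, tamper, pot's own z axis and vertical above 0.52 rad).
It fails at once if the pot is dropped (falls freely by more than about 25 mm) (linear speed of pot above 0.7 m/s and contact force between anything else and pot below 0.05 N).
It also fails if it takes over 134 s, if anything falls off the work surface, if the arm or the gripper's body presses on something with over 40 N, if the wrist force passes 120 N, or if a joint passes its speed limit or range.

## Robot

A 6-joint arm with a two-finger parallel gripper is mounted at the origin on the work surface. World frame = base frame: x ahead of the robot, y to its left, z up, the work surface at z = 0. Lengths are in m, angles in rad, forces in N, time in s.
With the tool pointing down it reaches from about 0.275 to 1 m from the base axis. Payload 8.4 kg.
Tool frame: the origin (TCP) lies at the very end of the fingers, on their centre line; the grasp point (between the pads) lies 19 mm behind it; z points along the fingers, x is the direction in which the jaws open and shut, and the axes are right-handed (so a half turn about z gives the same grasp; the last joint's range is limited). The gripper opens to 85 mm and grips with 20 to 120 N. Pads are 22 mm wide; open, the fingers measure 114 mm over their backs; the gripper's body (76 mm by 85 mm) begins 54 mm behind the grasp point. The pads swing forward as they close: fully open they stand 13 mm farther back than shut.
Start: joints at [-1.331, 0.353, 1.633, -0, 1.155, -0.002], TCP at [0.15, -0.607, 0.231] pointing down, gripper open.
Joint ranges: [-2.63, 2.63], [-0.92, 2.1], [0.06, 2.66], [-1.3, 4.44], [0, 2.69], [-3.02, 3.02]. Speed limits (rad/s): [2.22, 2.22, 2.79, 3.14, 3.14, 3.14].

## Interface

Orientations are given as a unit quaternion [x, y, z, w].
In Python, from plant import ctrl, grab_frame gives the robot as it stands.
- The arm moves only by the shell command python3 -m creep 'ROWS' [FORCE]. ROWS is JSON, a list that holds one entry, the list of rows, each a list of 7 numbers: the shift along the tool's x, y, z each as a share of 0.025 m, from -1 to 1, then the turn, a rotation vector about the tool's x, y, z each as a share of 10 degrees, from -1 to 1, then the closure, from -1 (fully open) to 1 (shut), so that 0 is half open. In form: [[[tx, ty, tz, wx, wy, wz, grip], ...]]. A call has 1 to 5 rows; each row shifts and turns the commanded pose from where the row before left it, along the tool's axes as they then stand; what a row does not reach is not made up. A row lasts 1/8 s, in which the tool goes at most 62.5 mm and 10.7 degrees, less where a joint would pass 70% of its speed; a pose out of reach is approached as far as the arm can. A call with a number of a shift or a turn outside -1 to 1 is refused whole. A call with a gripper value outside its range is refused whole. The fingers move at their own pace and stop on an object; FORCE is the grip in N (left out, the last holds). Time passes only in rows, so rows that do not move let the fingers close. It gives the time, the measured TCP pose, the force and the opening at its end, in the units of the state.
- ctrl.observe(): the state, without advancing time (a new reading comes with each control period).
- grab_frame(name): name is "scene" or "top" or "wrist"; returns a dict with "img" (400x640x3 uint8, red, green, blue), "K" (3x3 intrinsics, pixels), "dist" ([k1, k2, p1, p2, k3] as OpenCV has them; the pictures are not rectified), "rvec" (rotation vector, rad) and "tvec" (3), from world to camera coordinates, as OpenCV has them; the wrist camera has in their place "mount" (4x4, takes a point from camera to tool coordinates, whose origin is the TCP and whose axes are the tool frame's). Camera axes: x right, y down, z forward; pixel columns grow to the right and rows downward; lengths in m; the calibration is good to about 2 mm. A picture is of the moment at which its call begins: read the wrist's pose just before it. There is no depth.
- ctrl.hand_in(): hands the job in, once; it reports no verdict.
The state is a dict: "clock": time; "q": joint angles; "joint_vel": joint speeds; "joint_efforts": joint torques, N m; "position": TCP position; "tool_rot": TCP orientation; "contact_force": force on the tool from outside, world axes, zero at the start; "ft_torque": the same for the moment, N m; "gripper_width": opening from 0.0 (shut) to 1.0 (fully open).
Only numpy, scipy, OpenCV 4.12 (cv2) and the standard library are available. Lean on these libraries where they do the work, as an engineer would, in place of code of your own. Each camera call takes 0.05 s, during which the arm holds its last target. There are 200 camera calls.

## Working session

There is one attempt and no reset: what is moved stays moved. The work goes in short steps, Python scripts to look and compute and a shell command to move; the robot and the scene stay as the last step left them, time stands still between calls to the robot, and variables do not carry over. Pictures are saved under pics/ and viewed, about 12 in all and at most 16, crops included, and the job is handed in when it is done.

```bash
ls; mkdir -p pics; python3 - <<'E'
from plant import ctrl, grab_frame
import cv2,numpy as np
s=ctrl.observe(); print(s)
for n in("scene","top"):
    f=grab_frame(n); cv2.imwrite(f"pics/{n}0.png",f["img"][:,:,::-1]); np.savez(f"pics/{n}0.npz",**f)
    print(n,f["K"],f["dist"],f["rvec"],f["tvec"])
E
```

```text
pics
{'clock': 0.0, 'q': array([-1.33140054e+00,  3.53657640e-01,  1.63415413e+00,  2.55296114e-05,
        1.15519603e+00, -2.42085623e-03]), 'joint_vel': array([ 0.00020236, -0.00027534,  0.00130825,  0.00029762, -0.00087569,
        0.00020087]), 'joint_efforts': array([-2.03085765e-03, -6.05260062e+01, -3.42068946e+01, -9.49289961e-05,
        9.60917008e-03, -8.46439411e-05]), 'position': array([ 0.14954631, -0.60634311,  0.2305472 ]), 'tool_rot': array([ 7.87228099e-01, -6.16661511e-01, -5.48745115e-04, -4.46851143e-04]), 'contact_force': array([-0.16064196, -0.72590413, -0.64607319]), 'ft_torque': array([-0.01870165, -0.04653775,  0.00245911]), 'gripper_width': 1.0043958075225803}
scene [[361.27975481   0.         309.8699966 ]
 [  0.         361.27975481 196.94503233]
 [  0.           0.           1.        ]] [-0.00702695  0.          0.          0.          0.        ] [ 0.9831596   2.33697132 -1.156936  ] [ 0.36653751 -0.22476581  1.32369309]
top [[375.7976443    0.         320.12819616]
 [  0.         375.7976443  203.58828327]
 [  0.           0.           1.        ]] [0.00067076 0.         0.         0.         0.        ] [ 2.16617368 -2.11697814  0.2266498 ] [-0.02753244  0.55321765  0.95840368]
```

View pics/top0.png

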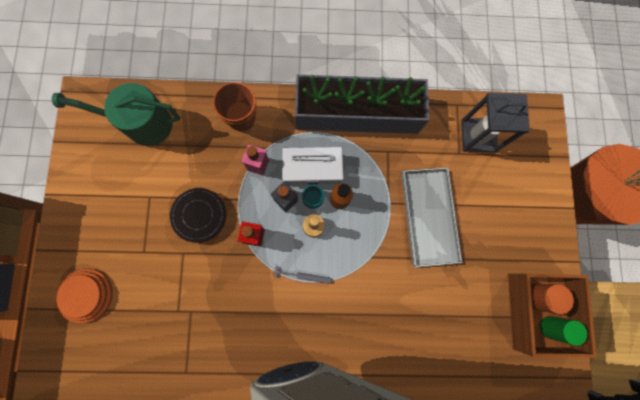

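View pics/scene0.png

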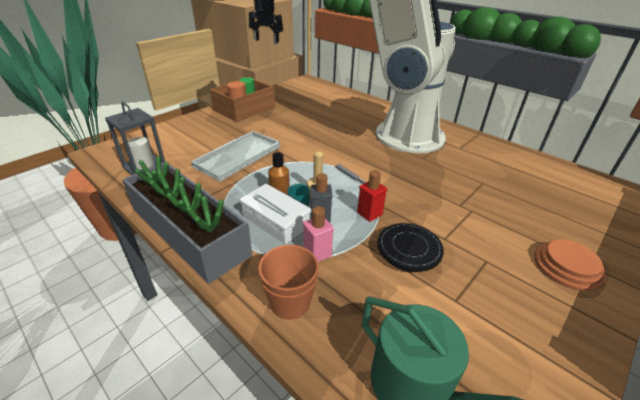

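Top: dark tin (285,197), teal pot (312,196), bottle (342,195), tamper (313,226), box (312,164), turntable (198,215), tray (432,217). Lookalikes for the tin are pink (255,158) and red (250,234); the terracotta pot (236,105) and saucers (84,295) are also not needed. The scene view agrees. Next, a close crop.

```bash
cat > h.py <<'E'
import numpy as np, cv2
from scipy.spatial.transform import Rotation as R
from plant import ctrl, grab_frame
def load(n): return dict(np.load(f"pics/{n}.npz"))
def ext(f): return cv2.Rodrigues(f["rvec"])[0], f["tvec"].reshape(3)
def proj(f,P): return cv2.projectPoints(np.asarray(P,float).reshape(-1,1,3),f["rvec"],f["tvec"],f["K"],f["dist"])[0].reshape(-1,2)
def back(f,uv,z):
    uv=np.asarray(uv,float).reshape(-1,1,2); n=cv2.undistortPoints(uv,f["K"],f["dist"]).reshape(-1,2)
    Rm,t=ext(f); d=np.c_[n,np.ones(len(n))]@Rm; c=-Rm.T@t
    return c+d*((z-c[2])/d[:,2])[:,None]
def circ(x,y,z,r,n=40):
    a=np.linspace(0,2*np.pi,n); return np.c_[x+r*np.cos(a),y+r*np.sin(a),0*a+z]
def rect(x,y,z,a,b,yaw):
    c,s=np.cos(yaw),np.sin(yaw); q=np.array([[1,1],[-1,1],[-1,-1],[1,-1],[1,1]])*[a/2,b/2]
    return np.c_[x+q[:,0]*c-q[:,1]*s,y+q[:,0]*s+q[:,1]*c,0*q[:,0]+z]
def draw(f,polys,box,k,path):
    x0,y0,x1,y1=box; im=cv2.resize(f["img"][y0:y1,x0:x1,::-1],None,fx=k,fy=k,interpolation=cv2.INTER_CUBIC)
    for P,c in polys:
        p=((proj(f,P)-[x0,y0]+.5)*k-.5)
        cv2.polylines(im,[np.round(p*8).astype(np.int32)],False,c,1,cv2.LINE_AA,3)
    cv2.imwrite(path,im)
E
python3 - <<'E'
from h import *
f=load("top0")
for n,p,z in [("tinknob",(283,189),.132),("bottlecap",(344,188),.132),("tamper",(313,218),.132),("pot",(312,196),.055),("tt",(198,215),.03)]: print(n,back(f,p,z))
for n,p in [("box",[(282,150),(342,148),(344,180),(284,182)])]: print(n,back(f,p,.06))
print(back(f,[(403,171),(450,168),(463,265),(414,267)],.022))
draw(f,[],(225,130,405,280),4,"pics/c1.png")
E
```

```text
tinknob [[0.57306079 0.08013784 0.132     ]]
bottlecap [[ 0.57974534 -0.07093851  0.132     ]]
tamper [[0.50258973 0.00434633 0.132     ]]
pot [[0.5728969  0.00751475 0.055     ]]
tt [[0.51756389 0.31294618 0.03      ]]
box [[ 0.6971714   0.09207111  0.06      ]
 [ 0.70796562 -0.07128334  0.06      ]
 [ 0.61813049 -0.0775433   0.06      ]
 [ 0.60808272  0.08334826  0.06      ]]
[[ 0.65845518 -0.24798274  0.022     ]
 [ 0.67117753 -0.38275897  0.022     ]
 [ 0.3995441  -0.40694377  0.022     ]
 [ 0.39144694 -0.27266121  0.022     ]]
```

View pics/c1.png

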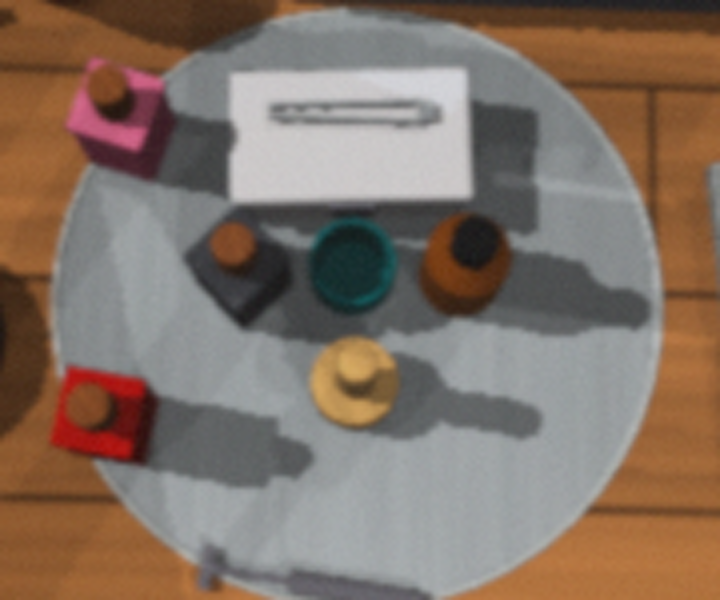

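The crop confirms my choices: dark tin knob at crop (233,247), cap (477,242), tamper handle (353,358), pot rim (352,265); pink and red ones are well apart. Next, overlay models in both cameras.

```bash
cat > ov.py <<'E'
from h import *
def models(E):
    o=[];Y=(0,255,255);G=(0,255,0);M=(255,0,255);W=(255,255,0)
    if 'tin' in E:
        x,y,a=E['tin']; o+=[(circ(x,y,.132,.014),G),(rect(x,y,.09,.052,.052,a),G)]
    if 'bottle' in E:
        x,y=E['bottle'][:2]; o+=[(circ(x,y,.132,.015),M),(circ(x,y,.0,.029),M),(circ(x,y,.08,.029),M)]
    if 'tamper' in E:
        x,y=E['tamper'][:2]; o+=[(circ(x,y,.132,.013),W),(circ(x,y,.04,.03),W)]
    if 'pot' in E:
        x,y,z=(*E['pot'],0)[:3]; o+=[(circ(x,y,z+.055,.03),Y)]
    if 'tt' in E: o+=[(circ(*E['tt'],.03,.075),Y)]
    if 'box' in E: x,y,a=E['box']; o+=[(rect(x,y,.06,.094,.164,a),M)]
    if 'tray' in E: x,y,a=E['tray']; o+=[(rect(x,y,.022,.27,.13,a),M)]
    return o
def both(ft,fs,E,path,bt=(165,130,475,275),bs=(185,130,445,280)):
    m=models(E); draw(ft,m,bt,2.5,"/tmp/a.png"); draw(fs,m,bs,2.9,"/tmp/b.png")
    a,b=cv2.imread("/tmp/a.png"),cv2.imread("/tmp/b.png"); w=max(a.shape[1],b.shape[1])
    p=lambda i:cv2.copyMakeBorder(i,0,0,0,w-i.shape[1],0)
    v=np.vstack([p(a),p(b)]); s=min(1,600/v.shape[0],800/v.shape[1]); cv2.imwrite(path,cv2.resize(v,None,fx=s,fy=s,interpolation=cv2.INTER_AREA))
E
python3 - <<'E'
from ov import *
ft,fs=load("top0"),load("scene0")
T=lambda p,z:back(ft,p,z)[0,:2]
tin=T((282.9,191.4),.132)
E=dict(tin=(*tin,.7),bottle=T((343.9,190.1),.132),tamper=T((312.9,219),.132),pot=T((312.6,195.9),.055),tt=T((198,215),.03),box=(.658,.0066,.06))
c=back(ft,[(403,171),(450,168),(463,265),(414,267)],.022)[:,:2].mean(0); E['tray']=(*c,.085)
# rect long axis: x ; refine with colour blobs
print(E)
hsv=cv2.cvtColor(ft["img"],cv2.COLOR_RGB2HSV)
m=((hsv[...,0]>80)&(hsv[...,0]<100)&(hsv[...,1]>120)).astype(np.uint8); 
n,l,st,ce=cv2.connectedComponentsWithStats(m[150:240,260:380]); print(st,ce+[260,150])
both(ft,fs,E,"pics/o1.png")
E
```

```text
{'tin': (np.float64(0.5669957367557756), np.float64(0.08015661789821371), 0.7), 'bottle': array([ 0.57439764, -0.07073558]), 'tamper': array([0.5001195 , 0.00453297]), 'pot': array([0.57321298, 0.00591498]), 'tt': array([0.51756389, 0.31294618]), 'box': (0.658, 0.0066, 0.06), 'tray': (np.float64(0.530155937048471), np.float64(-0.32758667311360373), 0.085)}
[[    0     0   120    90 10502]
 [   44    34    20    23   298]] [[319.66996763 194.44724814]
 [313.51006711 196.3590604 ]]
```

View pics/o1.png

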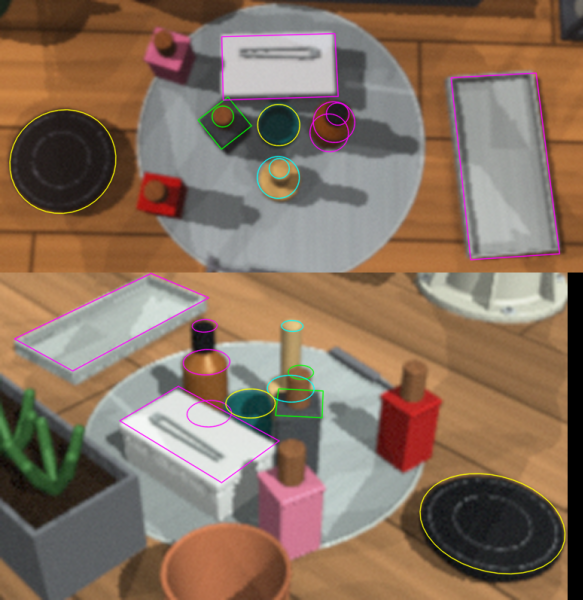

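```bash
python3 -m creep '[[[0,0,0,0,0,0.69,-1],[0,0,0,0,0,0.69,-1],[-1,-0.8,0,0,0,0,-1],[-1,-0.8,0,0,0,0,-1],[-1,-0.8,0,0,0,0,-1]]]' && python3 -m creep '[[[-1,-0.8,0,0,0,0,-1],[-1,-0.8,0,0,0,0,-1],[-1,-0.8,0,0,0,0,-1],[-1,-0.8,0,0,0,0,-1],[-1,-0.8,0,0,0,0,-1]]]'
python3 -c "
from h import *
print(back(load('top0'),[(247.4,231),(252,152)],.132)); s=ctrl.observe(); print(s['position'],R.from_quat(s['tool_rot']).as_matrix())"
```

```text
clock: 0.72
position: [0.21, -0.5308, 0.2309]
tool_rot: [0.707, -0.707, -0.0, -0.0]
contact_force: [0.6, -0.7, 0.4]
gripper_width: 1.001
clock: 1.35
position: [0.3099, -0.4056, 0.231]
tool_rot: [0.707, -0.707, -0.0, -0.0]
contact_force: [-0.0, -0.2, 0.1]
gripper_width: 0.999
[[0.46701242 0.16191733 0.132     ]
 [0.66587068 0.16122194 0.132     ]]
[ 0.30988596 -0.40562372  0.23103123] [[ 8.88232126e-04 -9.99999566e-01 -2.82026264e-04]
 [-9.99999518e-01 -8.88349904e-04  4.17764123e-04]
 [-4.18014479e-04  2.81655056e-04 -9.99999873e-01]]
```

```bash
python3 -m creep '[[[-0.96,-0.76,0,0,0,0,-1],[-0.96,-0.76,0,0,0,0,-1],[-0.96,-0.76,0,0,0,0,-1],[-0.96,-0.76,0,0,0,0,-1],[-0.96,-0.76,0,0,0,0,-1]]]' && python3 -m creep '[[[-0.96,-0.76,0,0,0,0,-1],[-0.96,-0.76,0,0,0,0,-1],[-0.96,-0.76,0,0,0,0,-1],[-0.96,-0.76,0,0,0,0,-1],[-0.96,-0.76,0,0,0,0,-1]]]' && python3 -m creep '[[[-0.96,-0.76,0,0,0,0,-1],[-0.96,-0.76,0,0,0,0,-1],[-0.96,-0.76,0,0,0,0,-1],[-0.96,-0.7,0,0,0,0,-1]]]' 
cat >> h.py <<'E'
def wrist():
    s=ctrl.observe(); f=grab_frame("wrist"); T=np.eye(4); T[:3,:3]=R.from_quat(s["tool_rot"]).as_matrix(); T[:3,3]=s["position"]
    C=np.linalg.inv(T@f["mount"]); f["rvec"]=cv2.Rodrigues(C[:3,:3])[0]; f["tvec"]=C[:3,3]; return f
E
python3 - <<'E'
from ov import *
f=wrist(); np.savez("pics/w1.npz",**f)
E=dict(tin=(.567,.0802,.7),bottle=(.5744,-.0707),tamper=(.5001,.0045),pot=(.5732,.0059),box=(.658,.0066,.06))
draw(f,models(E),(0,0,640,400),1.25,"pics/w1.png")
E
```

```text
clock: 1.98
position: [0.4047, -0.2856, 0.2311]
tool_rot: [0.707, -0.707, -0.0, 0.0]
contact_force: [-0.3, -1.7, 0.2]
gripper_width: 0.997
clock: 2.6
position: [0.4996, -0.1656, 0.231]
tool_rot: [0.707, -0.707, -0.0, 0.0]
contact_force: [0.4, -0.0, -0.3]
gripper_width: 0.999
clock: 3.1
position: [0.574, -0.0695, 0.2309]
tool_rot: [0.707, -0.707, -0.0, 0.0]
contact_force: [0.6, -0.2, 0.8]
gripper_width: 1.003
```

View pics/w1.png

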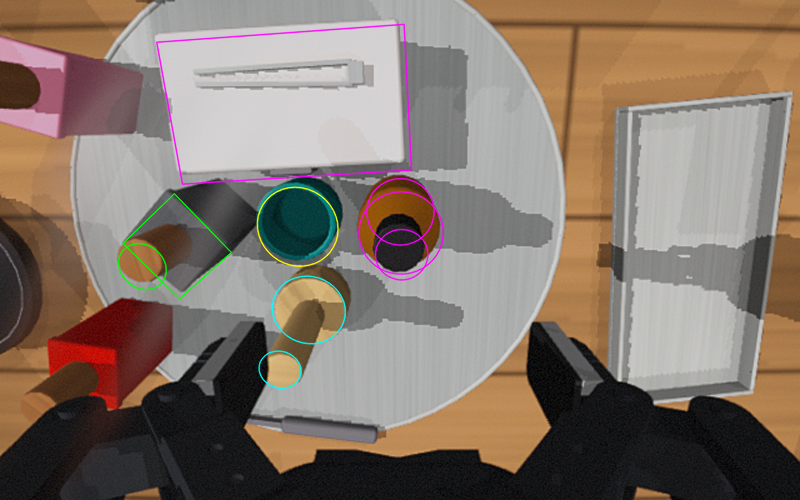

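Wrist view: overlays land within ~3 mm (cap at (400,245) vs drawn (401,253), tamper top (285,370) vs (280,370), knob matches). Positions are good; I grip the bottle.

```bash
python3 -m creep '[[[0.05,-0.08,0.9,0,0,0,-1],[0,0,0.9,0,0,0,-1],[0,0,0.9,0,0,0,-1],[0,0,0.9,0,0,0,-1],[0,0,0.9,0,0,0,-1]]]' 40 && python3 -m creep '[[[0,0,0.9,0,0,0,-1],[0,0,0,0,0,0,1],[0,0,0,0,0,0,1],[0,0,0,0,0,0,1],[0,0,0,0,0,0,1]]]' && python3 -m creep '[[[0,0,0,0,0,0,1],[0,0,0,0,0,0,1],[0,0,0,0,0,0,1]]]'
```

```text
clock: 3.78
position: [0.5753, -0.0718, 0.1178]
tool_rot: [0.707, -0.707, -0.0, 0.0]
contact_force: [0.7, 0.4, -0.6]
gripper_width: 0.998
clock: 4.4
position: [0.5764, -0.0716, 0.0974]
tool_rot: [0.707, -0.707, 0.001, -0.001]
contact_force: [-0.2, 1.9, 5.4]
gripper_width: 0.342
clock: 4.78
position: [0.5764, -0.0715, 0.0974]
tool_rot: [0.707, -0.707, 0.001, -0.001]
contact_force: [0.1, 2.1, 6.9]
gripper_width: 0.344
```

```bash
python3 -m creep '[[[0,0,-0.6,0,0,0,1],[0,0,-0.8,0,0,0,1],[0,0,-0.8,0,0,0,1],[0,0,-0.8,0,0,0,1],[1,-0.13,0,0,0,0,1]]]' && python3 -m creep '[[[1,-0.13,0,0,0,0,1],[1,-0.13,0,0,0,0,1],[1,-0.13,0,0,0,0,1],[1,-0.13,0,0,0,0,1],[1,-0.13,0,0,0,0,1]]]' && python3 -m creep '[[[1,-0.13,0,0,0,0,1],[1,-0.13,0,0,0,0,1],[1,-0.13,0,0,0,0,1],[1,-0.13,0,0,0,0,1],[0,0,0,0,0,0,1]]]' && python3 -m creep '[[[0,0,0.8,0,0,0,1],[0,0,0.8,0,0,0,1],[0,0,0.8,0,0,0,1],[0,0,0.2,0,0,0,1],[0,0,0,0,0,0,1]]]'
```

```text
clock: 5.4
position: [0.5798, -0.0961, 0.1738]
tool_rot: [0.708, -0.706, 0.001, -0.001]
contact_force: [0.1, -0.4, -2.5]
gripper_width: 0.34
clock: 6.02
position: [0.5953, -0.223, 0.1716]
tool_rot: [0.707, -0.707, 0.0, 0.0]
contact_force: [0.2, -0.3, -2.2]
gripper_width: 0.338
clock: 6.65
position: [0.6085, -0.324, 0.1711]
tool_rot: [-0.707, 0.707, -0.0, -0.0]
contact_force: [-0.2, -0.4, -2.6]
gripper_width: 0.337
clock: 7.28
position: [0.6083, -0.3213, 0.1057]
tool_rot: [0.708, -0.707, -0.0, 0.0]
contact_force: [-0.4, -0.3, -1.7]
gripper_width: 0.339
```

```bash
python3 -m creep '[[[0,0,0.1,0,0,0,1],[0,0,0.06,0,0,0,1],[0,0,0,0,0,0,1]]]' && python3 -m creep '[[[0,0,0,0,0,0,-1],[0,0,0,0,0,0,-1],[0,0,0,0,0,0,-1],[0,0,0,0,0,0,-1],[0,0,-0.5,0,0,0,-1]]]' && python3 -m creep '[[[0,0,-1,0,0,0,-1],[0,0,-1,0,0,0,-1],[0,0,-1,0,0,0,-1],[0,0,-0.2,0,0,0,-1],[0,0,0,0,0,0,-1]]]'
```

```text
clock: 7.65
position: [0.6085, -0.3217, 0.1026]
tool_rot: [0.707, -0.707, 0.0, -0.0]
contact_force: [0.2, -0.2, -2.5]
gripper_width: 0.344
clock: 8.28
position: [0.6077, -0.3213, 0.1143]
tool_rot: [0.707, -0.707, -0.001, 0.0]
contact_force: [-0.8, -0.2, -0.1]
gripper_width: 1.003
clock: 8.9
position: [0.6084, -0.3216, 0.195]
tool_rot: [0.707, -0.707, 0.0, -0.0]
contact_force: [-0.0, -0.2, -1.0]
gripper_width: 0.999
```

```bash
python3 -m creep '[[[-1,0.33,0,0,0,0,-1],[-1,0.33,0,0,0,0,-1],[-1,0.33,0,0,0,0,-1],[-1,0.33,0,0,0,0,-1],[-1,0.33,0,0,0,0,-1]]]' && python3 -m creep '[[[-1,0.33,0,0,0,0,-1],[-1,0.33,0,0,0,0,-1],[-1,0.33,0,0,0,0,-1],[-1,0.33,0,0,0,0,-1],[-1,0.33,0,0,0,0,-1]]]' && python3 -m creep '[[[-1,0.33,0,0,0,0,-1],[-1,0.33,0,0,0,0,-1],[-1,0.33,0,0,0,0,-1],[0,0,0,0,0,0,-1]]]' 
python3 - <<'E'
from ov import *
f=wrist()
E=dict(tin=(.567,.0802,.7),tamper=(.500,.0035),pot=(.5745,.006))
draw(f,models(E),(0,0,640,400),1.25,"pics/w2.png")
E
```

```text
clock: 9.52
position: [0.566, -0.1955, 0.1936]
tool_rot: [0.707, -0.707, -0.001, 0.0]
contact_force: [0.3, 1.0, -0.6]
gripper_width: 0.997
clock: 10.15
position: [0.5249, -0.0703, 0.1946]
tool_rot: [0.707, -0.707, -0.0, 0.0]
contact_force: [0.2, 0.3, -0.2]
gripper_width: 1.0
clock: 10.65
position: [0.4999, 0.0049, 0.1946]
tool_rot: [0.708, -0.706, -0.0, 0.0]
contact_force: [-0.6, 0.2, 0.7]
gripper_width: 1.003
```

View pics/w2.png

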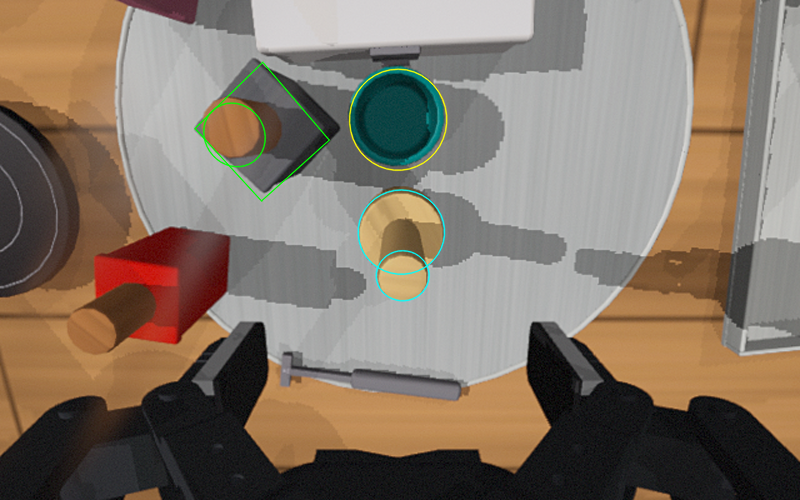

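Wrist view: tamper (402,277) and pot (398,118) overlays fit; tin knob at (232,128) sits ~3 mm farther in +x than drawn → tin ≈ (0.570, 0.0815). Gripping the tamper.

```bash
python3 -m creep '[[[0.06,0,0.8,0,0,0,-1],[0,0,0.8,0,0,0,-1],[0,0,0.8,0,0,0,-1],[0,0,0.8,0,0,0,-1],[0,0,0.8,0,0,0,-1]]]' && python3 -m creep '[[[0,0,0,0,0,0,1],[0,0,0,0,0,0,1],[0,0,0,0,0,0,1],[0,0,0,0,0,0,1],[0,0,0,0,0,0,1]]]' && python3 -m creep '[[[0,0,0,0,0,0,1],[0,0,0,0,0,0,1]]]'
```

```text
clock: 11.32
position: [0.5012, 0.001, 0.0941]
tool_rot: [0.707, -0.707, 0.0, -0.0]
contact_force: [1.0, -0.2, -0.2]
gripper_width: 0.997
clock: 11.95
position: [0.5015, 0.0019, 0.0956]
tool_rot: [0.707, -0.707, 0.001, -0.001]
contact_force: [-0.7, 1.1, 6.4]
gripper_width: 0.29
clock: 12.2
position: [0.5015, 0.0019, 0.0956]
tool_rot: [0.707, -0.707, 0.001, -0.001]
contact_force: [-0.8, 0.9, 6.5]
gripper_width: 0.298
```

```bash
python3 -m creep '[[[0,0,-0.6,0,0,0,1],[0,0,-0.8,0,0,0,1],[0,0,-0.8,0,0,0,1],[0,0,-0.8,0,0,0,1],[0.96,0.15,0,0,0,0,1]]]' && python3 -m creep '[[[0.96,0.15,0,0,0,0,1],[0.96,0.15,0,0,0,0,1],[0.96,0.15,0,0,0,0,1],[0.96,0.15,0,0,0,0,1],[0.96,0.15,0,0,0,0,1]]]' && python3 -m creep '[[[0.96,0.15,0,0,0,0,1],[0.96,0.15,0,0,0,0,1],[0.96,0.15,0,0,0,0,1],[0.96,0.15,0,0,0,0,1],[0.96,0.15,0,0,0,0,1]]]' && python3 -m creep '[[[0.96,0.15,0,0,0,0,1],[0.96,0.15,0,0,0,0,1],[0.96,0.15,0,0,0,0,1],[0,0,0,0,0,0,1]]]' && python3 -m creep '[[[0,0,0.8,0,0,0,1],[0,0,0.8,0,0,0,1],[0,0,0.8,0,0,0,1],[0,0,0.2,0,0,0,1],[0,0,0,0,0,0,1]]]'
```

```text
clock: 12.82
position: [0.4983, -0.0218, 0.1722]
tool_rot: [0.708, -0.706, 0.001, -0.001]
contact_force: [-0.4, -0.3, -2.7]
gripper_width: 0.295
clock: 13.45
position: [0.4781, -0.143, 0.1705]
tool_rot: [0.707, -0.707, 0.0, -0.0]
contact_force: [0.2, 0.2, -2.6]
gripper_width: 0.294
clock: 14.08
position: [0.4595, -0.263, 0.1705]
tool_rot: [0.707, -0.707, 0.0, 0.0]
contact_force: [0.6, 0.2, -2.3]
gripper_width: 0.292
clock: 14.58
position: [0.4483, -0.3355, 0.1704]
tool_rot: [-0.707, 0.707, -0.0, -0.0]
contact_force: [0.4, 1.4, -2.1]
gripper_width: 0.295
clock: 15.2
position: [0.4487, -0.3338, 0.1051]
tool_rot: [0.708, -0.707, -0.0, -0.0]
contact_force: [0.1, 0.8, -1.6]
gripper_width: 0.294
```

```bash
python3 -m creep '[[[0,0,0.12,0,0,0,1],[0,0,0.08,0,0,0,1],[0,0,0,0,0,0,1]]]' && python3 -m creep '[[[0,0,0,0,0,0,-1],[0,0,0,0,0,0,-1],[0,0,0,0,0,0,-1],[0,0,0,0,0,0,-1],[0,0,-0.5,0,0,0,-1]]]' && python3 -m creep '[[[0,0,-1,0,0,0,-1],[0,0,-1,0,0,0,-1],[0,0,-1,0,0,0,-1],[0,0,-0.2,0,0,0,-1],[-0.98,-0.28,0,0,0,0,-1]]]' && python3 -m creep '[[[-0.98,-0.28,0,0,0,0,-1],[-0.98,-0.28,0,0,0,0,-1],[-0.98,-0.28,0,0,0,0,-1],[-0.98,-0.28,0,0,0,0,-1],[-0.98,-0.28,0,0,0,0,-1]]]' && python3 -m creep '[[[-0.98,-0.28,0,0,0,0,-1],[-0.98,-0.28,0,0,0,0,-1],[-0.98,-0.28,0,0,0,0,-1],[-0.98,-0.28,0,0,0,0,-1],[-0.98,-0.28,0,0,0,0,-1]]]' && python3 -m creep '[[[-0.98,-0.28,0,0,0,0,-1],[-0.98,-0.28,0,0,0,0,-1],[-0.98,-0.28,0,0,0,0,-1],[-0.98,-0.28,0,0,0,0,-1],[-0.98,-0.28,0,0,0,0,-1]]]' && python3 -m creep '[[[-0.98,-0.36,0,0,0,0,-1],[0,0,0,0,0,0,-1]]]'
```

```text
clock: 15.58
position: [0.4486, -0.3343, 0.0999]
tool_rot: [0.707, -0.707, 0.0, -0.0]
contact_force: [0.2, -0.7, -1.4]
gripper_width: 0.291
clock: 16.2
position: [0.448, -0.3339, 0.112]
tool_rot: [0.707, -0.707, -0.001, 0.0]
contact_force: [0.2, -0.4, -0.5]
gripper_width: 0.999
clock: 16.82
position: [0.4557, -0.3106, 0.1928]
tool_rot: [-0.707, 0.707, -0.001, -0.0]
contact_force: [0.5, 1.4, 0.1]
gripper_width: 1.002
clock: 17.45
position: [0.4903, -0.1863, 0.1917]
tool_rot: [0.707, -0.707, -0.0, 0.0]
contact_force: [0.3, -0.1, -0.0]
gripper_width: 1.0
clock: 18.08
position: [0.5251, -0.0638, 0.1917]
tool_rot: [0.707, -0.707, -0.0, 0.0]
contact_force: [0.6, 0.6, -1.1]
gripper_width: 0.994
clock: 18.7
position: [0.56, 0.0586, 0.1917]
tool_rot: [0.707, -0.707, -0.0, 0.0]
contact_force: [0.3, -0.2, 0.4]
gripper_width: 1.005
clock: 18.95
position: [0.5693, 0.0836, 0.1917]
tool_rot: [0.708, -0.706, -0.0, 0.0]
contact_force: [-0.6, 0.0, -0.7]
gripper_width: 1.0
```

```bash
python3 -m creep '[[[0.06,0,0.76,0,0,0,-1],[0,0,0.76,0,0,0,-1],[0,0,0.76,0,0,0,-1],[0,0,0.76,0,0,0,-1],[0,0,0.76,0,0,0,-1]]]' && python3 -m creep '[[[0,0,0,0,0,0,1],[0,0,0,0,0,0,1],[0,0,0,0,0,0,1],[0,0,0,0,0,0,1],[0,0,0,0,0,0,1]]]' && python3 -m creep '[[[0,0,0,0,0,0,1],[0,0,0,0,0,0,1]]]'
```

```text
clock: 19.58
position: [0.5686, 0.0799, 0.0964]
tool_rot: [0.707, -0.707, -0.0, 0.0]
contact_force: [0.2, -0.3, -0.2]
gripper_width: 1.0
clock: 20.2
position: [0.5698, 0.0809, 0.0982]
tool_rot: [0.708, -0.707, 0.0, -0.001]
contact_force: [-0.9, 0.4, 6.0]
gripper_width: 0.318
clock: 20.45
position: [0.5698, 0.0809, 0.0982]
tool_rot: [0.708, -0.707, 0.0, -0.001]
contact_force: [-1.1, -0.6, 6.8]
gripper_width: 0.319
```

```bash
python3 -m creep '[[[0,0,-0.6,0,0,0,1],[0,0,-0.9,0,0,0,1],[0,0,-0.9,0,0,0,1],[0,0,-0.8,0,0,0,1],[0,0,-0.8,0,0,0,1]]]' && python3 -m creep '[[[0.96,0.2,0,0,0,0,1],[0.96,0.2,0,0,0,0,1],[0.96,0.2,0,0,0,0,1],[0.96,0.2,0,0,0,0,1],[0.96,0.2,0,0,0,0,1]]]' && python3 -m creep '[[[0.96,0.2,0,0,0,0,1],[0.96,0.2,0,0,0,0,1],[0.96,0.2,0,0,0,0,1],[0.96,0.05,0,0,0,0,1],[0.96,0,0,0,0,0,1]]]' && python3 -m creep '[[[0.96,0,0,0,0,0,1],[0.96,0,0,0,0,0,1],[0.96,0,0,0,0,0,1],[0.96,0,0,0,0,0,1],[0.96,0,0,0,0,0,1]]]' && python3 -m creep '[[[0.96,0,0,0,0,0,1],[0.96,0,0,0,0,0,1],[0,0,0,0,0,0,1],[0,0,0,0,0,0,1]]]'
```

```text
clock: 21.08
position: [0.5691, 0.0808, 0.1987]
tool_rot: [0.707, -0.707, 0.0, -0.0]
contact_force: [0.8, -0.2, -2.0]
gripper_width: 0.317
clock: 21.7
position: [0.544, -0.0399, 0.198]
tool_rot: [0.707, -0.707, 0.0, -0.0]
contact_force: [-0.4, 0.2, -1.7]
gripper_width: 0.316
clock: 22.32
position: [0.5279, -0.1599, 0.198]
tool_rot: [0.707, -0.707, 0.0, -0.0]
contact_force: [-0.1, -0.5, -1.8]
gripper_width: 0.318
clock: 22.95
position: [0.5283, -0.2804, 0.1976]
tool_rot: [0.707, -0.707, 0.0, -0.0]
contact_force: [-0.1, 0.0, -1.6]
gripper_width: 0.316
clock: 23.45
position: [0.5282, -0.3271, 0.197]
tool_rot: [0.707, -0.707, -0.0, -0.0]
contact_force: [0.2, 1.0, -3.0]
gripper_width: 0.313
```

```bash
python3 -m creep '[[[0,0,0.9,0,0,0,1],[0,0,0.9,0,0,0,1],[0,0,0.9,0,0,0,1],[0,0,0.8,0,0,0,1],[0,0,0.1,0,0,0,1]]]' && python3 -m creep '[[[0,0,0.1,0,0,0,1],[0,0,0.05,0,0,0,1],[0,0,0,0,0,0,1]]]' && python3 -m creep '[[[0,0,0,0,0,0,-1],[0,0,0,0,0,0,-1],[0,0,0,0,0,0,-1],[0,0,0,0,0,0,-1],[0,0,-0.5,0,0,0,-1]]]' && python3 -m creep '[[[0,0,-1,0,0,0,-1],[0,0,-1,0,0,0,-1],[0,0,-1,0,0,0,-1],[0,0,-1,0,0,0,-1],[-1,0,0,0,0,0,-1]]]' && python3 - <<'E'
from ov import *
ft,fs=grab_frame("top"),grab_frame("scene")
E=dict(tin=(.5275,-.328,.75),bottle=(.6077,-.3213),tamper=(.447,-.334),pot=(.5745,.006),tt=(.5176,.3129))
both(ft,fs,E,"pics/o2.png")
E
```

```text
clock: 24.08
position: [0.5276, -0.3263, 0.1058]
tool_rot: [0.708, -0.707, -0.001, 0.0]
contact_force: [-0.3, 0.2, -1.5]
gripper_width: 0.313
clock: 24.45
position: [0.5287, -0.3274, 0.1041]
tool_rot: [0.707, -0.707, 0.0, -0.0]
contact_force: [-0.1, 0.0, -1.8]
gripper_width: 0.317
clock: 25.08
position: [0.5277, -0.3268, 0.1156]
tool_rot: [0.707, -0.707, -0.001, 0.0]
contact_force: [0.7, 0.4, 0.3]
gripper_width: 1.003
clock: 25.7
position: [0.5296, -0.3034, 0.2189]
tool_rot: [-0.707, 0.707, -0.003, 0.001]
contact_force: [-0.1, 0.9, -0.8]
gripper_width: 1.003
```

View pics/o2.png

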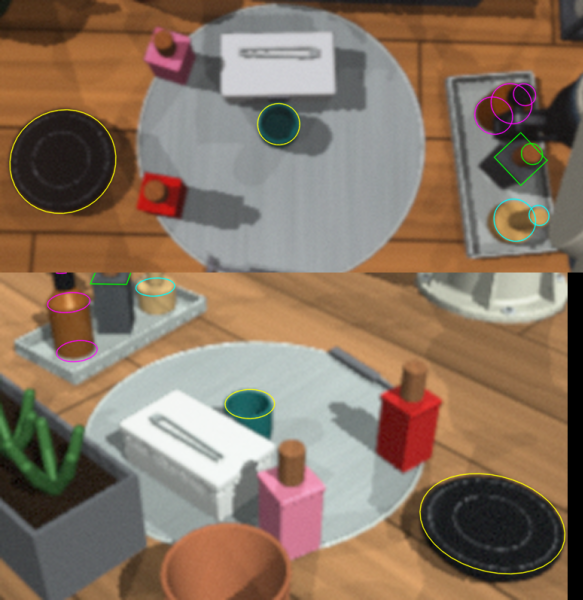

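Top and scene views: bottle (510,105), tin (515,160), tamper (515,220) all stand in the tray matching overlays; pot (278,124) unmoved. Next, the pot.

```bash
python3 -m creep '[[[-0.95,-0.14,0,0,0,0,-1],[-0.95,-0.14,0,0,0,0,-1],[-0.95,-0.14,0,0,0,0,-1],[-0.95,-0.14,0,0,0,0,-1],[-0.95,-0.14,0,0,0,0,-1]]]' && python3 -m creep '[[[-0.95,-0.14,0,0,0,0,-1],[-0.95,-0.14,0,0,0,0,-1],[-0.95,-0.14,0,0,0,0,-1],[-0.95,-0.14,0,0,0,0,-1],[-0.95,-0.14,0,0,0,0,-1]]]' && python3 -m creep '[[[-0.95,-0.14,0,0,0,0,-1],[-0.95,-0.14,0,0,0,0,-1],[-0.95,-0.14,0,0,0,0,-1],[0,0,0,0,0,0,-1]]]' && python3 -m creep '[[[0,0,0.9,0,0,0,-1],[0,0,0.9,0,0,0,-1],[0,0,0.9,0,0,0,-1],[0,0,0.9,0,0,0,-1],[0,0,0,0,0,0,-1]]]'
python3 - <<'E'
from ov import *
f=wrist()
draw(f,models(dict(pot=(.5745,.006))),(0,0,640,400),1.25,"pics/w3.png")
E
```

```text
clock: 26.42
position: [0.5453, -0.1814, 0.2152]
tool_rot: [0.708, -0.707, -0.001, 0.0]
contact_force: [0.5, -0.3, -0.2]
gripper_width: 0.997
clock: 27.05
position: [0.5625, -0.0627, 0.2152]
tool_rot: [0.708, -0.707, -0.001, 0.0]
contact_force: [0.5, 0.1, -1.0]
gripper_width: 1.0
clock: 27.55
position: [0.5729, 0.0087, 0.2153]
tool_rot: [0.708, -0.706, -0.001, 0.0]
contact_force: [-0.0, -0.1, 0.2]
gripper_width: 0.999
clock: 28.18
position: [0.5717, 0.0063, 0.1242]
tool_rot: [0.707, -0.707, -0.001, 0.002]
contact_force: [0.3, 0.0, -0.5]
gripper_width: 1.001
```

View pics/w3.png

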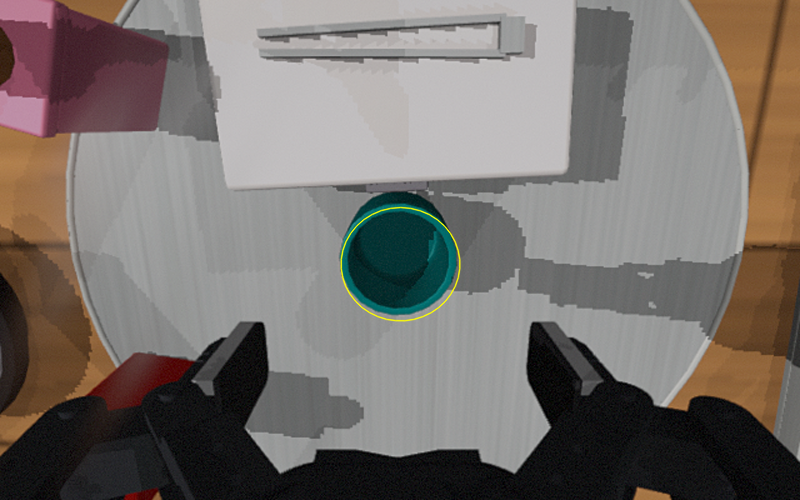

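Wrist view: pot rim centred at (400,259) between the fingers, overlay within 2 mm; clear to descend.

```bash
python3 -m creep '[[[0,-0.12,0.88,0,0,0,-1],[0,0,0.88,0,0,0,-1],[0,0,0.88,0,0,0,-1],[0,0,0.88,0,0,0,-1],[0,0,0.86,0,0,0,-1]]]' && python3 -m creep '[[[0,0,0,0,0,0,1],[0,0,0,0,0,0,1],[0,0,0,0,0,0,1],[0,0,0,0,0,0,1],[0,0,0,0,0,0,1]]]' 40
```

```text
clock: 28.85
position: [0.5775, 0.0065, 0.0171]
tool_rot: [0.707, -0.707, 0.001, -0.001]
contact_force: [-0.9, 0.3, -0.6]
gripper_width: 0.999
clock: 29.48
position: [0.5774, 0.0066, 0.0176]
tool_rot: [0.707, -0.707, 0.001, -0.001]
contact_force: [-1.1, -0.0, 6.3]
gripper_width: 0.699
```

```bash
python3 -m creep '[[[0,0,-0.5,0,0,0,1],[0,0,-0.9,0,0,0,1],[0,0,-1,0,0,0,1],[0,0,-1,0,0,0,1],[0,0,-1,0,0,0,1]]]' && python3 -m creep '[[[0,0,-1,0,0,0,1],[0,0,-0.6,0,0,0,1],[-0.94,0.18,0,0,0,0,1],[-0.94,0.18,0,0,0,0,1],[-0.94,0.18,0,0,0,0,1]]]' && python3 -m creep '[[[-0.94,0.18,0,0,0,0,1],[-0.94,0.18,0,0,0,0,1],[-0.94,0.18,0,0,0,0,1],[-0.94,0.18,0,0,0,0,1],[-0.94,0.18,0,0,0,0,1]]]' && python3 -m creep '[[[-0.94,0.18,0,0,0,0,1],[-0.94,0.18,0,0,0,0,1],[-0.94,0.18,0,0,0,0,1],[-0.94,0.18,0,0,0,0,1],[-0.94,0.18,0,0,0,0,1]]]' && python3 -m creep '[[[0,0,0.8,0,0,0,1],[0,0,0.8,0,0,0,1],[0,0,0,0,0,0,1]]]'
```

```text
clock: 30.1
position: [0.5764, 0.0066, 0.128]
tool_rot: [0.707, -0.707, 0.0, -0.0]
contact_force: [0.7, -0.2, -2.1]
gripper_width: 0.698
clock: 30.72
position: [0.5625, 0.0777, 0.1666]
tool_rot: [0.707, -0.707, -0.0, 0.0]
contact_force: [-0.3, -0.0, -2.1]
gripper_width: 0.698
clock: 31.35
position: [0.5399, 0.1952, 0.1665]
tool_rot: [0.707, -0.707, -0.0, 0.0]
contact_force: [-0.0, 0.3, -2.2]
gripper_width: 0.694
clock: 31.98
position: [0.5172, 0.3126, 0.1664]
tool_rot: [0.707, -0.707, -0.0, 0.0]
contact_force: [0.3, -0.1, -1.2]
gripper_width: 0.699
clock: 32.35
position: [0.5165, 0.3113, 0.1251]
tool_rot: [0.707, -0.707, -0.0, 0.002]
contact_force: [0.4, 0.3, -1.6]
gripper_width: 0.7
```

```bash
python3 -m creep '[[[-0.06,-0.14,0.7,0,0,0,1],[0,0,0.7,0,0,0,1],[0,0,0.7,0,0,0,1],[0,0,0.7,0,0,0,1],[0,0,0,0,0,0,1]]]'
python3 - <<'E'
from ov import *
ft,f,fs=grab_frame("top"),wrist(),grab_frame("scene")
s=ctrl.observe()['position']; z=s[2]-.0176
m=models(dict(pot=(.5176,.313,z),tt=(.5176,.3129)))
draw(f,m,(0,0,640,400),1,"/tmp/a.png"); draw(fs,m,(350,200,510,300),2,"/tmp/c.png"); draw(ft,m,(140,165,300,265),2,"/tmp/b.png")
a=cv2.imread("/tmp/a.png"); cv2.imwrite("pics/w4.png",np.vstack([a,np.hstack([cv2.imread("/tmp/b.png"),cv2.imread("/tmp/c.png")])]))
E
```

```text
clock: 32.98
position: [0.5201, 0.3128, 0.0546]
tool_rot: [0.707, -0.707, -0.0, 0.002]
contact_force: [-0.3, -0.6, -2.6]
gripper_width: 0.7
```

View pics/w4.png

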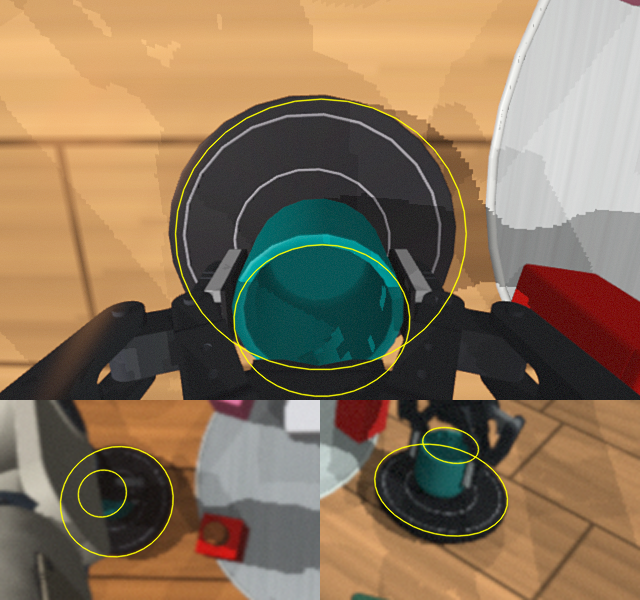

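Wrist view: turntable rings centre at column ~312 while the pot is at 321, so ~3–4 mm more +y is needed; x is within ~2 mm. Correct, lower, release.

```bash
python3 -m creep '[[[-0.12,0.06,0,0,0,0,1],[0,0,0.12,0,0,0,1],[0,0,0.1,0,0,0,1],[0,0,0,0,0,0,1]]]' && python3 -m creep '[[[0,0,0.05,0,0,0,1],[0,0,0,0,0,0,1]]]'
```

```text
clock: 33.62
position: [0.5196, 0.3164, 0.0508]
tool_rot: [0.707, -0.707, -0.0, 0.0]
contact_force: [0.3, 0.3, -1.3]
gripper_width: 0.695
clock: 33.88
position: [0.5198, 0.3165, 0.0497]
tool_rot: [0.707, -0.707, -0.0, 0.0]
contact_force: [0.2, -0.1, -2.4]
gripper_width: 0.7
```

```bash
python3 -m creep '[[[0,0,0.05,0,0,0,1],[0,0,0.04,0,0,0,1],[0,0,0,0,0,0,1]]]'
```

```text
clock: 34.25
position: [0.5198, 0.3165, 0.0477]
tool_rot: [0.707, -0.707, 0.0, -0.0]
contact_force: [-0.1, -0.5, 0.6]
gripper_width: 0.701
```

Contact reached. Release, retract, look.

```bash
python3 -m creep '[[[0,0,0,0,0,0,-1],[0,0,0,0,0,0,-1],[0,0,0,0,0,0,-1],[0,0,-0.4,0,0,0,-1],[0,0,-0.8,0,0,0,-1]]]' && python3 -m creep '[[[0,0,-1,0,0,0,-1],[0,0,-1,0,0,0,-1],[0,0,-1,0,0,0,-1],[0,0,-1,0,0,0,-1],[0,0,-1,0,0,0,-1]]]' && python3 -m creep '[[[1,0,0,0,0,0,-1],[1,0,0,0,0,0,-1],[1,0,0,0,0,0,-1],[1,0,0,0,0,0,-1],[1,0,0,0,0,0,-1]]]'
python3 - <<'E'
from ov import *
ft,f,fs=grab_frame("top"),wrist(),grab_frame("scene")
m=models(dict(pot=(.5176,.316,.03),tt=(.5176,.3145)))
draw(ft,m,(140,165,300,265),4,"/tmp/b.png"); draw(fs,m,(350,220,510,285),4,"/tmp/c.png")
i=np.vstack([cv2.imread("/tmp/b.png"),cv2.imread("/tmp/c.png")]);cv2.imwrite("pics/o4.png",cv2.resize(i,None,fx=.9,fy=.9))
E
```

```text
clock: 34.88
position: [0.5194, 0.3163, 0.0781]
tool_rot: [0.707, -0.707, -0.0, 0.001]
contact_force: [0.1, -0.5, 0.7]
gripper_width: 0.998
clock: 35.5
position: [0.5199, 0.3167, 0.2052]
tool_rot: [0.707, -0.707, 0.0, -0.001]
contact_force: [-0.4, 0.4, -0.4]
gripper_width: 0.998
clock: 36.12
position: [0.5189, 0.1889, 0.2016]
tool_rot: [-0.707, 0.707, 0.0, -0.001]
contact_force: [0.4, -0.6, -0.1]
gripper_width: 1.0
```

View pics/o4.png

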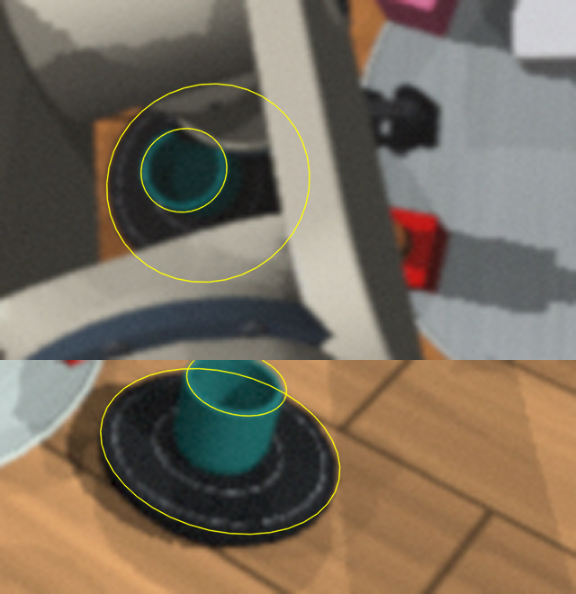

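Pot stands upright and centred on the turntable (top (183,170) of crop fits overlay; scene ring centre ≈(218,448) vs foot ≈(225,450), ~3 mm). Now return the tin.

```bash
python3 -m creep '[[[0.98,-0.02,0,0,0,0,-1],[0.98,-0.02,0,0,0,0,-1],[0.98,-0.02,0,0,0,0,-1],[0.98,-0.02,0,0,0,0,-1],[0.98,-0.02,0,0,0,0,-1]]]' && python3 -m creep '[[[0.98,-0.02,0,0,0,0,-1],[0.98,-0.02,0,0,0,0,-1],[0.98,-0.02,0,0,0,0,-1],[0.98,-0.02,0,0,0,0,-1],[0.98,-0.02,0,0,0,0,-1]]]' && python3 -m creep '[[[0.98,-0.02,0,0,0,0,-1],[0.98,-0.02,0,0,0,0,-1],[0.98,-0.02,0,0,0,0,-1],[0.98,-0.02,0,0,0,0,-1],[0.98,-0.02,0,0,0,0,-1]]]' && python3 -m creep '[[[0.98,-0.02,0,0,0,0,-1],[0.98,-0.02,0,0,0,0,-1],[0.98,-0.02,0,0,0,0,-1],[0.98,-0.02,0,0,0,0,-1],[0.98,-0.02,0,0,0,0,-1]]]' && python3 -m creep '[[[0.98,-0.02,0,0,0,0,-1],[0,0,0,0,0,0,-1],[0,0,0,0,0,0,-1]]]'
python3 - <<'E'
from ov import *
ft=grab_frame("top"); f=wrist()
m=models(dict(tin=(.5275,-.328,.75),bottle=(.6077,-.3213),tamper=(.447,-.334),pot=(.518,.316,.03),tt=(.5176,.313)))
draw(f,m,(0,0,640,400),1,"/tmp/b.png"); draw(ft,m,(150,165,250,265),2,"/tmp/c.png")
a=cv2.imread("/tmp/b.png"); c=cv2.imread("/tmp/c.png"); c=cv2.copyMakeBorder(c,0,0,0,440,0); cv2.imwrite("pics/w5.png",np.vstack([a,c]))
E
```

```text
clock: 36.9
position: [0.5221, 0.0685, 0.2021]
tool_rot: [0.707, -0.707, -0.0, 0.0]
contact_force: [-0.9, 0.3, 0.6]
gripper_width: 1.003
clock: 37.52
position: [0.5248, -0.054, 0.2021]
tool_rot: [0.707, -0.707, -0.0, 0.0]
contact_force: [-0.6, -0.4, -1.8]
gripper_width: 0.999
clock: 38.15
position: [0.5275, -0.1764, 0.2021]
tool_rot: [0.707, -0.707, -0.0, 0.0]
contact_force: [0.0, 0.1, 0.8]
gripper_width: 1.002
clock: 38.78
position: [0.5303, -0.2995, 0.2023]
tool_rot: [0.707, -0.707, -0.0, -0.0]
contact_force: [0.3, -0.4, 0.1]
gripper_width: 0.998
clock: 39.15
position: [0.5307, -0.3228, 0.2023]
tool_rot: [0.707, -0.707, -0.0, -0.0]
contact_force: [-0.0, 0.2, 0.4]
gripper_width: 1.004
```

View pics/w5.png

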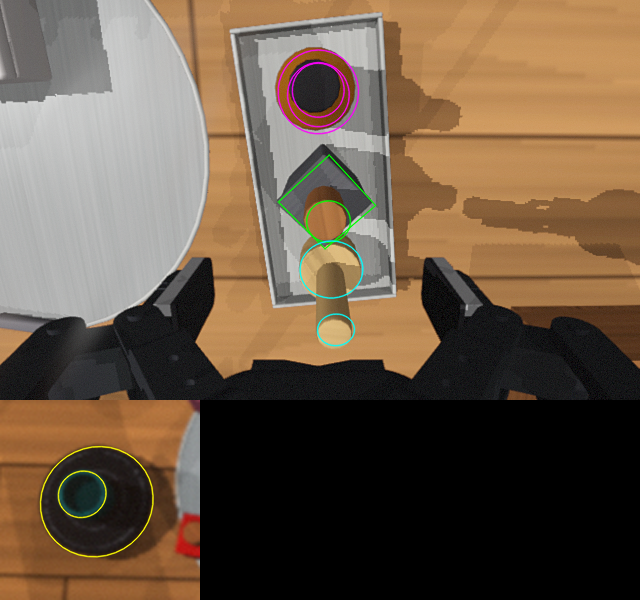

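Tray items match overlays; pot fits (0.518, 0.316) on the turntable (0.5176, 0.313). Grip tin.

```bash
python3 -m creep '[[[0.16,0.08,0.78,0,0,0,-1],[0,0,0.78,0,0,0,-1],[0,0,0.78,0,0,0,-1],[0,0,0.78,0,0,0,-1],[0,0,0.78,0,0,0,-1]]]' && python3 -m creep '[[[0,0,0,0,0,0,1],[0,0,0,0,0,0,1],[0,0,0,0,0,0,1],[0,0,0,0,0,0,1],[0,0,0,0,0,0,1]]]' 40 && python3 -m creep '[[[0,0,-0.5,0,0,0,1],[0,0,-0.9,0,0,0,1],[0,0,-0.9,0,0,0,1],[0,0,-0.9,0,0,0,1],[0,0,-0.8,0,0,0,1]]]'
```

```text
clock: 39.88
position: [0.5287, -0.3268, 0.1034]
tool_rot: [0.707, -0.707, -0.0, 0.0]
contact_force: [-0.3, 0.5, -0.1]
gripper_width: 1.001
clock: 40.5
position: [0.5295, -0.3273, 0.106]
tool_rot: [0.707, -0.707, 0.001, -0.0]
contact_force: [-0.3, 1.3, 5.9]
gripper_width: 0.314
clock: 41.12
position: [0.5287, -0.3269, 0.2063]
tool_rot: [0.707, -0.707, 0.0, 0.0]
contact_force: [-0.5, -0.2, -2.3]
gripper_width: 0.316
```

```bash
python3 -m creep '[[[-0.96,0,0,0,0,0,1],[-0.96,0,0,0,0,0,1],[-0.96,0,0,0,0,0,1],[-0.96,0,0,0,0,0,1],[-0.96,0,0,0,0,0,1]]]' && python3 -m creep '[[[-0.96,0,0,0,0,0,1],[-0.96,0,0,0,0,0,1],[-0.96,-0.18,0,0,0,0,1],[-0.96,-0.18,0,0,0,0,1],[-0.96,-0.18,0,0,0,0,1]]]' && python3 -m creep '[[[-0.96,-0.18,0,0,0,0,1],[-0.96,-0.18,0,0,0,0,1],[-0.96,-0.18,0,0,0,0,1],[-0.96,-0.18,0,0,0,0,1],[-0.96,-0.18,0,0,0,0,1]]]' && python3 -m creep '[[[-0.96,-0.18,0,0,0,0,1],[-0.96,0,0,0,0,0,1],[0,0,0,0,0,0,1],[0,0,0,0,0,0,1]]]' && python3 -m creep '[[[0,0,0.9,0,0,0,1],[0,0,0.9,0,0,0,1],[0,0,0.9,0,0,0,1],[0,0,0.8,0,0,0,1],[0,0,0.3,0,0,0,1]]]'
```

```text
clock: 41.75
position: [0.5286, -0.2049, 0.2047]
tool_rot: [0.708, -0.707, -0.0, 0.0]
contact_force: [0.1, 0.2, -3.1]
gripper_width: 0.308
clock: 42.38
position: [0.5418, -0.085, 0.2048]
tool_rot: [0.708, -0.707, -0.0, 0.0]
contact_force: [0.1, -0.4, -3.1]
gripper_width: 0.315
clock: 43.0
position: [0.564, 0.035, 0.2048]
tool_rot: [0.708, -0.707, -0.0, 0.0]
contact_force: [-0.8, -0.1, -2.3]
gripper_width: 0.31
clock: 43.5
position: [0.5685, 0.0813, 0.2048]
tool_rot: [0.708, -0.706, -0.0, 0.0]
contact_force: [-0.4, -0.2, -1.8]
gripper_width: 0.314
clock: 44.12
position: [0.5682, 0.0803, 0.1089]
tool_rot: [0.707, -0.707, -0.001, 0.001]
contact_force: [-0.2, -1.5, -2.4]
gripper_width: 0.317
```

```bash
python3 -m creep '[[[0,-0.06,0.12,0,0,0,1],[0,0,0.08,0,0,0,1],[0,0,0,0,0,0,1],[0,0,0,0,0,0,1]]]'
```

```text
clock: 44.62
position: [0.5707, 0.0812, 0.1055]
tool_rot: [0.707, -0.707, 0.0, -0.0]
contact_force: [-0.2, -0.2, -1.6]
gripper_width: 0.317
```

```bash
python3 -m creep '[[[0,0,0.06,0,0,0,1],[0,0,0.04,0,0,0,1],[0,0,0,0,0,0,1]]]';  python3 -m creep '[[[0,0,0.03,0,0,0,1],[0,0,0,0,0,0,1],[0,0,0,0,0,0,1]]]'
```

```text
clock: 45.0
position: [0.5704, 0.0811, 0.1024]
tool_rot: [0.707, -0.707, -0.0, 0.0]
contact_force: [0.6, -0.4, -2.1]
gripper_width: 0.317
clock: 45.38
position: [0.5707, 0.0811, 0.1021]
tool_rot: [0.707, -0.707, 0.0, -0.0]
contact_force: [-1.0, 0.2, 2.9]
gripper_width: 0.317
```

```bash
python3 -m creep '[[[0,0,0,0,0,0,-1],[0,0,0,0,0,0,-1],[0,0,0,0,0,0,-1],[0,0,0,0,0,0,-1],[0,0,-0.5,0,0,0,-1]]]' && python3 -m creep '[[[0,0,-1,0,0,0,-1],[0,0,-1,0,0,0,-1],[0,0,-1,0,0,0,-1],[0,0,-0.5,0,0,0,-1],[1,-0.1,0,0,0,0,-1]]]' && python3 -m creep '[[[1,-0.1,0,0,0,0,-1],[1,-0.1,0,0,0,0,-1],[1,-0.1,0,0,0,0,-1],[1,-0.1,0,0,0,0,-1],[1,-0.1,0,0,0,0,-1]]]' && python3 -m creep '[[[1,-0.1,0,0,0,0,-1],[1,-0.1,0,0,0,0,-1],[1,-0.1,0,0,0,0,-1],[1,-0.1,0,0,0,0,-1],[1,-0.1,0,0,0,0,-1]]]' && python3 -m creep '[[[1,-0.1,0,0,0,0,-1],[1,-0.1,0,0,0,0,-1],[1,-0.1,0,0,0,0,-1],[1,-0.1,0,0,0,0,-1],[1,-0.1,0,0,0,0,-1]]]' && python3 -m creep '[[[0,0,0,0,0,0,-1],[0,0,0,0,0,0,-1]]]'
```

```text
clock: 46.0
position: [0.5698, 0.081, 0.1139]
tool_rot: [0.707, -0.707, -0.001, 0.001]
contact_force: [0.7, -0.0, -0.1]
gripper_width: 0.998
clock: 46.62
position: [0.5737, 0.0569, 0.2033]
tool_rot: [0.708, -0.706, 0.001, -0.001]
contact_force: [-0.1, -0.3, -0.1]
gripper_width: 0.999
clock: 47.25
position: [0.5855, -0.0697, 0.2017]
tool_rot: [0.707, -0.707, -0.0, 0.0]
contact_force: [-0.1, -0.3, -0.0]
gripper_width: 1.004
clock: 47.88
position: [0.5982, -0.1948, 0.2017]
tool_rot: [0.707, -0.707, -0.0, 0.0]
contact_force: [-0.7, 0.4, -0.1]
gripper_width: 0.999
clock: 48.5
position: [0.611, -0.3206, 0.2017]
tool_rot: [0.707, -0.707, -0.0, -0.0]
contact_force: [-0.1, -0.0, -0.7]
gripper_width: 1.0
clock: 48.75
position: [0.6107, -0.3188, 0.2015]
tool_rot: [0.707, -0.707, -0.0, -0.0]
contact_force: [0.3, -0.1, -1.2]
gripper_width: 1.003
```

```bash
python3 -m creep '[[[0.1,0.09,0.79,0,0,0,-1],[0,0,0.79,0,0,0,-1],[0,0,0.79,0,0,0,-1],[0,0,0.79,0,0,0,-1],[0,0,0.79,0,0,0,-1]]]' && python3 -m creep '[[[0,0,0,0,0,0,1],[0,0,0,0,0,0,1],[0,0,0,0,0,0,1],[0,0,0,0,0,0,1],[0,0,0,0,0,0,1]]]' 40 && python3 -m creep '[[[0,0,-0.6,0,0,0,1],[0,0,-0.8,0,0,0,1],[0,0,-0.8,0,0,0,1],[0,0,-0.8,0,0,0,1],[0,0,0,0,0,0,1]]]'
```

```text
clock: 49.38
position: [0.6085, -0.3212, 0.1014]
tool_rot: [0.707, -0.707, -0.0, 0.0]
contact_force: [0.8, 0.1, 0.0]
gripper_width: 0.999
clock: 50.0
position: [0.6093, -0.3215, 0.1041]
tool_rot: [0.707, -0.707, 0.001, -0.0]
contact_force: [-0.1, 2.0, 6.7]
gripper_width: 0.341
clock: 50.62
position: [0.6098, -0.3221, 0.1808]
tool_rot: [0.707, -0.707, 0.002, -0.001]
contact_force: [-0.6, -0.3, -2.8]
gripper_width: 0.337
```

```bash
python3 -m creep '[[[-1,0.13,0,0,0,0,1],[-1,0.13,0,0,0,0,1],[-1,0.13,0,0,0,0,1],[-1,0.13,0,0,0,0,1],[-1,0.13,0,0,0,0,1]]]' && python3 -m creep '[[[-1,0.13,0,0,0,0,1],[-1,0.13,0,0,0,0,1],[-1,0.13,0,0,0,0,1],[-1,0.13,0,0,0,0,1],[-1,0.13,0,0,0,0,1]]]' && python3 -m creep '[[[0,0,0,0,0,0,1],[0,0,0.9,0,0,0,1],[0,0,0.9,0,0,0,1],[0,0,0.9,0,0,0,1],[0,0,0.2,0,0,0,1]]]' && python3 -m creep '[[[0,0,0,0,0,0,1],[0,0,0,0,0,0,1]]]'
```

```text
clock: 51.25
position: [0.592, -0.1944, 0.178]
tool_rot: [0.708, -0.707, -0.0, -0.0]
contact_force: [-0.4, 0.4, -2.5]
gripper_width: 0.341
clock: 51.88
position: [0.5756, -0.0698, 0.1781]
tool_rot: [0.707, -0.707, 0.0, -0.0]
contact_force: [0.3, -0.9, -2.8]
gripper_width: 0.336
clock: 52.5
position: [0.575, -0.0716, 0.1043]
tool_rot: [0.707, -0.707, -0.001, 0.001]
contact_force: [-0.9, 0.8, -3.0]
gripper_width: 0.34
clock: 52.75
position: [0.5766, -0.0716, 0.1065]
tool_rot: [0.707, -0.707, 0.001, -0.0]
contact_force: [-0.5, -0.2, -2.2]
gripper_width: 0.343
```

```bash
python3 -m creep '[[[0,0,0.1,0,0,0,1],[0,0,0.06,0,0,0,1],[0,0,0,0,0,0,1]]]';  python3 -m creep '[[[0,0,0.06,0,0,0,1],[0,0,0.04,0,0,0,1],[0,0,0,0,0,0,1]]]'
```

```text
clock: 53.12
position: [0.5759, -0.0714, 0.1015]
tool_rot: [0.707, -0.707, -0.0, 0.0]
contact_force: [0.2, 0.3, -2.1]
gripper_width: 0.34
clock: 53.5
position: [0.5765, -0.0713, 0.1001]
tool_rot: [0.707, -0.707, 0.0, -0.0]
contact_force: [-2.2, 0.3, 7.8]
gripper_width: 0.337
```

```bash
python3 -m creep '[[[0,0,0,0,0,0,-1],[0,0,0,0,0,0,-1],[0,0,0,0,0,0,-1],[0,0,0,0,0,0,-1],[0,0,-0.5,0,0,0,-1]]]' && python3 -m creep '[[[0,0,-1,0,0,0,-1],[0,0,-1,0,0,0,-1],[0,0,-1,0,0,0,-1],[0,0,-0.5,0,0,0,-1],[0.96,0.47,0,0,0,0,-1]]]' && python3 -m creep '[[[0.96,0.47,0,0,0,0,-1],[0.96,0.47,0,0,0,0,-1],[0.96,0.47,0,0,0,0,-1],[0.96,0.47,0,0,0,0,-1],[0.96,0.47,0,0,0,0,-1]]]' && python3 -m creep '[[[0.96,0.47,0,0,0,0,-1],[0.96,0.47,0,0,0,0,-1],[0.96,0.47,0,0,0,0,-1],[0.96,0.47,0,0,0,0,-1],[0.96,0.47,0,0,0,0,-1]]]' && python3 -m creep '[[[0,0,0,0,0,0,-1],[0,0,0,0,0,0,-1]]]'
```

```text
clock: 54.12
position: [0.5751, -0.0713, 0.1111]
tool_rot: [0.707, -0.707, -0.001, 0.001]
contact_force: [0.2, -0.9, -0.7]
gripper_width: 1.001
clock: 54.75
position: [0.5653, -0.0949, 0.2005]
tool_rot: [0.708, -0.706, 0.001, -0.001]
contact_force: [-0.3, -0.4, -0.6]
gripper_width: 0.998
clock: 55.38
position: [0.5049, -0.2162, 0.199]
tool_rot: [0.707, -0.707, -0.0, 0.0]
contact_force: [0.5, 0.3, 0.2]
gripper_width: 1.0
clock: 56.0
position: [0.4463, -0.3362, 0.199]
tool_rot: [0.707, -0.707, -0.0, 0.0]
contact_force: [0.1, 0.5, 0.8]
gripper_width: 1.001
clock: 56.25
position: [0.4469, -0.3351, 0.1989]
tool_rot: [0.707, -0.707, -0.0, -0.0]
contact_force: [-0.0, -0.2, -1.1]
gripper_width: 1.001
```

```bash
python3 -m creep '[[[-0.03,-0.05,0.79,0,0,0,-1],[0,0,0.79,0,0,0,-1],[0,0,0.79,0,0,0,-1],[0,0,0.79,0,0,0,-1],[0,0,0.79,0,0,0,-1]]]' && python3 -m creep '[[[0,0,0,0,0,0,1],[0,0,0,0,0,0,1],[0,0,0,0,0,0,1],[0,0,0,0,0,0,1],[0,0,0,0,0,0,1]]]' 40 && python3 -m creep '[[[0,0,-0.6,0,0,0,1],[0,0,-0.8,0,0,0,1],[0,0,-0.8,0,0,0,1],[0,0,-0.8,0,0,0,1],[0,0,0,0,0,0,1]]]'
```

```text
clock: 56.88
position: [0.4487, -0.3338, 0.0997]
tool_rot: [0.708, -0.706, -0.0, -0.0]
contact_force: [0.0, 0.1, 0.1]
gripper_width: 1.001
clock: 57.5
position: [0.4487, -0.3348, 0.1012]
tool_rot: [0.707, -0.707, 0.001, -0.0]
contact_force: [-0.2, 2.8, 7.2]
gripper_width: 0.291
clock: 58.12
position: [0.449, -0.3356, 0.1773]
tool_rot: [0.707, -0.707, 0.002, -0.0]
contact_force: [-0.3, 0.0, -2.8]
gripper_width: 0.296
```

```bash
python3 -m creep '[[[-0.96,-0.15,0,0,0,0,1],[-0.96,-0.15,0,0,0,0,1],[-0.96,-0.15,0,0,0,0,1],[-0.96,-0.15,0,0,0,0,1],[-0.96,-0.15,0,0,0,0,1]]]' && python3 -m creep '[[[-0.96,-0.15,0,0,0,0,1],[-0.96,-0.15,0,0,0,0,1],[-0.96,-0.15,0,0,0,0,1],[-0.96,-0.15,0,0,0,0,1],[-0.96,-0.15,0,0,0,0,1]]]' && python3 -m creep '[[[-0.96,-0.15,0,0,0,0,1],[-0.96,-0.15,0,0,0,0,1],[-0.96,-0.15,0,0,0,0,1],[-0.96,-0.15,0,0,0,0,1],[0,0,0,0,0,0,1]]]' && python3 -m creep '[[[0,0,0.9,0,0,0,1],[0,0,0.9,0,0,0,1],[0,0,0.9,0,0,0,1],[0,0,0.1,0,0,0,1],[0,0,0,0,0,0,1]]]'
```

```text
clock: 58.75
position: [0.4663, -0.2139, 0.1746]
tool_rot: [0.707, -0.707, -0.0, 0.0]
contact_force: [0.6, 0.1, -2.0]
gripper_width: 0.291
clock: 59.38
position: [0.485, -0.094, 0.1746]
tool_rot: [0.707, -0.707, -0.0, 0.0]
contact_force: [0.8, 0.4, -2.9]
gripper_width: 0.293
clock: 60.0
position: [0.5, 0.0023, 0.1747]
tool_rot: [0.708, -0.706, -0.0, 0.0]
contact_force: [-0.7, -0.7, -2.6]
gripper_width: 0.294
clock: 60.62
position: [0.5003, 0.0008, 0.1055]
tool_rot: [0.707, -0.707, -0.0, 0.0]
contact_force: [0.7, 0.2, -2.0]
gripper_width: 0.291
```

```bash
python3 -m creep '[[[-0.04,-0.05,0.12,0,0,0,1],[0,0,0.1,0,0,0,1],[0,0,0,0,0,0,1]]]';  python3 -m creep '[[[0,0,0.06,0,0,0,1],[0,0,0.03,0,0,0,1],[0,0,0,0,0,0,1]]]'
```

```text
clock: 61.0
position: [0.5016, 0.0023, 0.0999]
tool_rot: [0.707, -0.707, 0.0, -0.0]
contact_force: [0.5, 0.0, -2.8]
gripper_width: 0.293
clock: 61.38
position: [0.5016, 0.0023, 0.0975]
tool_rot: [0.707, -0.707, -0.0, 0.0]
contact_force: [0.3, 0.5, -2.0]
gripper_width: 0.294
```

```bash
python3 -m creep '[[[0,0,0.04,0,0,0,1],[0,0,0.02,0,0,0,1],[0,0,0,0,0,0,1]]]' && python3 -m creep '[[[0,0,0,0,0,0,-1],[0,0,0,0,0,0,-1],[0,0,0,0,0,0,-1],[0,0,0,0,0,0,-1],[0,0,-0.5,0,0,0,-1]]]' && python3 -m creep '[[[0,0,-1,0,0,0,-1],[0,0,-1,0,0,0,-1],[0,0,-1,0,0,0,-1],[0,0,-0.8,0,0,0,-1],[1,0.4,0,0,0,0,-1]]]' && python3 -m creep '[[[1,0.4,0,0,0,0,-1],[1,0.4,0,0,0,0,-1],[1,0.4,0,0,0,0,-1],[1,0.4,0,0,0,0,-1],[1,0.4,0,0,0,0,-1]]]' && python3 -m creep '[[[1,0.4,0,0,0,0,-1],[1,0.4,0,0,0,0,-1],[1,0.4,0,0,0,0,-1],[1,0.4,0,0,0,0,-1],[0,0,0,0,0,0,-1]]]'
python3 - <<'E'
from ov import *
ft,fs=grab_frame("top"),grab_frame("scene")
E=dict(tin=(.570,.0813,.75),bottle=(.5757,-.0710),tamper=(.500,.003),pot=(.518,.316,.03),tt=(.5176,.313))
both(ft,fs,E,"pics/o5.png")
# difference from the first picture (residual image shift per object)
f0=load("top0")["img"]
for n,(x0,y0,x1,y1) in dict(tin=(268,178,300,214),bottle=(326,178,358,212),tamper=(298,210,330,242)).items():
    a,b=[cv2.cvtColor(i[y0:y1,x0:x1],cv2.COLOR_RGB2GRAY).astype(np.float32) for i in(f0,ft["img"])]
    print(n,cv2.phaseCorrelate(a,b,cv2.createHanningWindow(a.shape[::-1],cv2.CV_32F)))
E
```

```text
clock: 61.75
position: [0.5021, 0.0024, 0.0971]
tool_rot: [0.707, -0.707, 0.0, -0.0]
contact_force: [-3.1, 1.9, 12.6]
gripper_width: 0.291
clock: 62.38
position: [0.5009, 0.0023, 0.1082]
tool_rot: [0.707, -0.707, -0.001, 0.001]
contact_force: [0.5, -0.9, -0.1]
gripper_width: 1.0
clock: 63.0
position: [0.4933, -0.0223, 0.2062]
tool_rot: [0.708, -0.706, 0.002, -0.002]
contact_force: [0.8, -0.9, -0.8]
gripper_width: 0.998
clock: 63.62
position: [0.4415, -0.1486, 0.2044]
tool_rot: [0.707, -0.707, 0.0, -0.0]
contact_force: [-0.4, 0.6, -0.1]
gripper_width: 1.0
clock: 64.25
position: [0.4015, -0.249, 0.2043]
tool_rot: [-0.707, 0.708, -0.0, 0.0]
contact_force: [-0.2, 0.5, 0.8]
gripper_width: 1.003
tin ((-0.34629838809089364, 0.08627448122621573), 0.984688777062628)
bottle ((-0.08734687682803965, 0.3259304744726812), 1.0066485580884748)
tamper ((-0.16640407841301652, -0.03236065364368912), 0.9463138845749199)
```

View pics/o5.png

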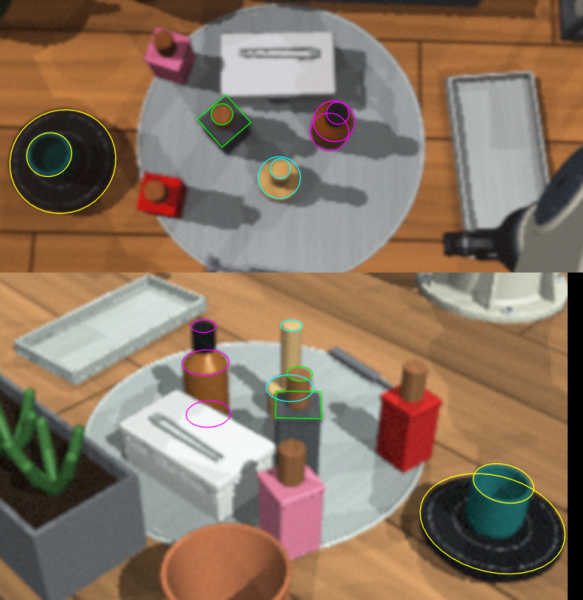

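All three are upright, within 0.35 px (~1 mm) of their first picture. The pot is upright on the turntable (top (49,155), scene (498,505)), and the arm is clear.

```bash
python3 -c "from plant import ctrl; print(ctrl.hand_in())"
```

```text
the job is handed in; nothing more can be done
None
```

The job is done and handed in at about 64 s of simulated time. I stood the bottle, tamper and tin in the tray, set the pot on the turntable, then put the tin, bottle and tamper back where they stood.

Last checks:
- **Bottle, tin and tamper:** in the top view each sits within 0.35 px (about 1 mm) of its place in the first picture, and all three stand upright.
- **Pot:** it stands upright about 3 mm from the turntable centre, judged by model overlays in both fixed cameras. The wrist camera put the turntable centre 3–4 mm farther in +y than the top camera did. I placed the pot about 3 mm toward the wrist reading, so either way it is well inside 15 mm.
- **Gripper:** it is open and clear of everything. The largest contact force the moves reported was about 13 N, when the tamper was set down. No check failed, and the hand-in reports no verdict.

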